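Clamp a colour bottle for its cap to be changed

ROBOT

A 6-joint arm with a two-finger parallel gripper is mounted at the origin on a cart in front of the work surface, level with it; the furniture and walls round the work are solid. World frame = base frame: x ahead of the robot, y to its left, z up, the work surface at z = 0. Lengths are in m, angles in rad, forces in N, time in s.
With the tool pointing down it reaches from about 0.35 to 0.975 m from the base axis. Payload 4.9 kg.
Tool frame: the origin (TCP) lies midway between the tips of the shut fingers; the grasp point (between the pads) lies 19 mm behind it; z points along the fingers, y is the line along which they close (so a half turn about z gives the same grasp; the last joint's range is limited). The gripper opens to 85 mm and grips with 20 to 120 N. Pads are 22 mm wide; open, the fingers measure 114 mm over their backs; the gripper's body (76 mm by 85 mm) begins 54 mm behind the grasp point. The pads swing forward as they close: fully open they stand 13 mm farther back than shut.
Start: joints at [1.074, 0.053, 1.613, -0, 1.476, -0.119], TCP at [0.231, 0.581, 0.231] pointing down, gripper open.
Joint ranges: [-3.01, 3.01], [-1.01, 2.22], [0.06, 2.58], [-1.02, 4.17], [0.09, 2.62], [-3.14, 3.14]. Speed limits (rad/s): [2.57, 2.57, 3.14, 3.14, 3.14, 3.14].

INTERFACE

Orientations are given as a unit quaternion [x, y, z, w].
In Python, from station import env gives the robot as it stands. Calls block until the motion is done:
- env.movep(position, orientation): joint-space move of the TCP to a pose.
- env.servo_line(position, speed=0.15, frame=None, max_force=None): straight line of the TCP; frame=None keeps the orientation; speed is the mean speed in m/s. With max_force (N) it stops when the force on the tool has changed by that much, and returns True; else False.
- env.move_joints(angles): joint-space move.
- env.command_gripper(opening, newtons=None): opening from 0.0 (shut) to 1.0 (fully open); newtons is the grip in N (None keeps the last); returns when the fingers have stopped.
- env.pause(seconds).
- env.ik(position, orientation): joint angles nearest the present ones, or None.
- env.sense(): the state.
- env.snapshot(name): name is "scene" or "side" or "wrist"; returns the picture (384x512x3 uint8, red, green, blue); there is no depth.
- env.camera_info(name): a dict with "fov_y" (degrees; the focal length in pixels is half the picture's height over the tangent of half this angle, whatever the lens; pixels are square), "cx", "cy" (the principal point, pixels), "R" (3x3) and "t" (3): a world point X has camera coordinates R X + t. Camera axes: x right, y down, z forward; pixel columns grow to the right and rows downward; lengths in m; the calibration is good to about 2 mm. A picture is of the moment at which its call begins: read the wrist's pose just before it. camera_info takes no time and is no camera call; for the wrist camera it gives the pose at the moment of the call.
A pose or a line that the arm cannot do raises env.PlanningError and nothing moves.
- env.hand_in(): hands the job in; it is judged then, once.
The state is a dict: "time": time; "qpos": joint angles; "qvel": joint speeds; "joint_efforts": joint torques, N m; "tcp_pos": TCP position; "ee_rot": TCP orientation; "wrist_force": force on the tool from outside, world axes, zero at the start; "wrist_torque": the same for the moment, N m; "finger_gap": opening from 0.0 (shut) to 1.0 (fully open); "finger_force": force on a finger pad.
Only numpy, scipy, OpenCV 4.12 (cv2) and the standard library are available. Lean on these libraries where they do the work, as an engineer would, in place of code of your own. Each camera call takes 0.05 s, during which the arm holds its last target. There are 200 camera calls.

TASK

Stand the tall food-colour bottle with the pink band at its foot upright in the white cup of the bench clamp and let go of it; then pump the clamp's orange trigger, squeezing and releasing, until the rubber pad comes up against the bottle. Finish while still holding the trigger squeezed, so that the sprung pad is pushed in about half-way and the bottle is held for its cap to be changed; never push the pad all the way in, move the jaw by its trigger only, and leave the other bottles standing where they are.

Things in the scene. Friction and masses are not known exactly. Their poses are not given: they have to be found in the camera images.
- bottle_pink: the tall cream food-colour bottle with a pink band round its foot; loose, about 80 g, body 36 mm in diameter up to about 80 mm, cap to 118 mm; origin at the centre of its underside, z up its axis
- bottle_green: the like bottle with a green band, to be left alone; same size and origin
- bottle_yellow: the like bottle with a yellow-orange band, to be left alone; same size and origin
- clamp: bench clamp fixed to the worktop, grey base plate 250 x 70 x 10 mm; origin on the worktop under the bar, x along the bar from the grip to the cup, y across, z up. Blue housing x = -78 to +6 mm, 36 mm wide, top at z = 80 mm; on it the fixed blue grip (x = -62 to -50 mm, 26 mm wide) and, on its cup side, the orange trigger, both up to about z = 151 mm
- cup_floor (a point): centre of the white cup's inner floor, 105 mm along the clamp's x, 12 mm above the worktop; axes as the clamp's. Cup inner diameter 44 mm, rim 25 mm above this floor. On its far side stands a fixed aluminium stop, face 21 mm from the cup's centre along the clamp's x, 28 mm wide, top 58 mm above this floor
- handle_grip (a point): on the fixed blue grip, middle of its outer face (the side away from the cup), 127 mm above the worktop
- trigger_grip (a point): on the orange trigger (10 mm thick, 20 mm wide), middle of its front face, the side towards the cup, 127 mm above the worktop at rest. Here fingers from above can straddle trigger and blue grip: 56 mm over both at rest, about 37 mm fully squeezed
- trigger (a joint): angle of the orange trigger, rad: 0 at rest, 0.35 fully squeezed; its top swings towards the blue grip about a pivot 55 mm below trigger_grip. A spring brings it back; 2 to 14 N at trigger_grip move it
- jaw (a joint): advance of the toothed bar with the jaw, m, growing towards the cup. A squeeze drives it 36 mm per rad of trigger once a tooth has caught (teeth 4 mm apart: 0 to 4 mm idle first; a full pump gives 8 to 12 mm). Let go, the bar stays by 3 N friction but does not lock: a pad pushed in farther pushes it back until 1 to 2 mm are left. The trigger cannot draw it back
- pad_face (a point): middle of the round rubber pad's face (26 mm in diameter, 55 mm above the worktop), which points along the clamp's x at the cup; it starts 20 to 38 mm short of a bottle held against the stop
- pad (a joint): how far the sprung rubber pad is pushed into the jaw, m: 0 free, 0.012 all the way in; 1.5 N per mm. Its red pin comes out at the back of the jaw's head as it is pushed in

How it is judged:
By the outcome, as a careful person would: the job done as asked, in the order asked, and still so for the second after the job is handed in, while the arm keeps its last pose, push and grip.
It also fails if it takes over 67 s, if anything falls off the work surface, if the arm or the gripper's body presses on something with over 40 N, if the wrist force passes 120 N, or if a joint passes its speed limit or range.

## Working session

There is one attempt and no reset: what is moved stays moved. The work goes in short steps, each a Python script; the robot and the scene stay as the last script left them, time stands still between calls to the robot, and variables do not carry over. Pictures are saved under pics/ and viewed, at most 10 in all, crops included, and the job is handed in when it is done.

```bash
ls; mkdir -p pics
python3 - <<'E'
from station import env
import cv2,numpy as np
s=env.sense();print(s['time'],s['tcp_pos'],s['ee_rot'])
a=[]
for n in("scene","side","wrist"):
    im=env.snapshot(n);cv2.imwrite(f"pics/{n}0.png",im[:,:,::-1]);c=env.camera_info(n);print(n,c)
    a.append(im)
cv2.imwrite("pics/all0.png",cv2.resize(np.hstack(a[:2])[:,:,::-1],(800,300),interpolation=cv2.INTER_AREA))
E
```

```text
pics
station.py
0.0 [0.23021892 0.58038409 0.23007064] [ 1.87768345e-01  9.82212820e-01 -9.65202486e-04 -3.06765837e-04]
scene {'fov_y': 52.4234747668153, 'cx': 259.02921011528105, 'cy': 187.01157743344825, 'R': array([[ 7.40181551e-01, -6.72406971e-01, -3.71638698e-04],
       [-4.21896117e-01, -4.63990201e-01, -7.78920253e-01],
       [ 5.23578971e-01,  5.76699193e-01, -6.27122876e-01]]), 't': array([-0.29181704,  0.34609364,  0.57770225])}
side {'fov_y': 46.98397776296631, 'cx': 258.9272729344209, 'cy': 188.7972286276181, 'R': array([[ 0.7587447 , -0.65121173, -0.01515787],
       [-0.52995442, -0.60359955, -0.59566425],
       [ 0.37875426,  0.45999007, -0.8030905 ]]), 't': array([-0.27506355,  0.41628482,  0.85180419])}
wrist {'fov_y': 59.46662018337131, 'cx': 253.8525725664227, 'cy': 185.3441587177139, 'R': array([[ 0.36864918,  0.92956582, -0.00227339],
       [ 0.89371725, -0.3537575 ,  0.2759078 ],
       [ 0.25567023, -0.10374495, -0.96118142]]), 't': array([-0.62360426, -0.03641718,  0.37829525])}
```

View pics/scene0.png

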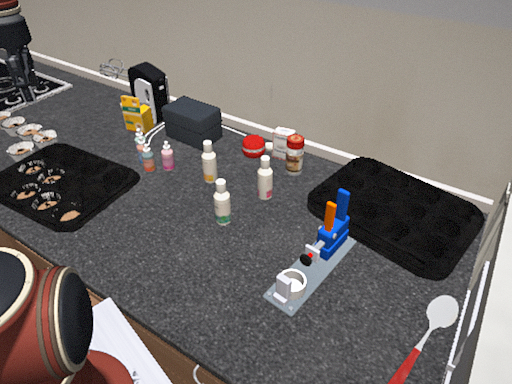

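View pics/side0.png

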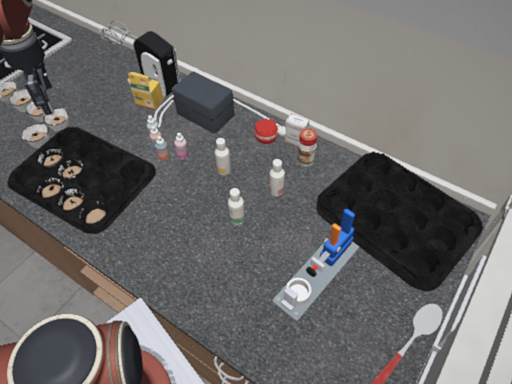

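The scene view shows the pink bottle at about (265,180), green at (222,203) and yellow at (209,163). The clamp's cup is at (291,283) and its grip at (342,205). In the side view, pink is at (277,180), the cup at (298,290) and the grip at (347,222).

```bash
cat > h.py <<'E'
import numpy as np,cv2
from station import env
from scipy.spatial.transform import Rotation as Ro
def ray(c,uv):
    f=192/np.tan(np.radians(c['fov_y']/2)); d=np.array([(uv[0]-c['cx'])/f,(uv[1]-c['cy'])/f,1.])
    R=np.array(c['R']);return -R.T@np.array(c['t']),R.T@d
def plane(c,uv,z):
    o,d=ray(c,uv);return o+d*(z-o[2])/d[2]
def two(r1,r2):
    (a,d),(b,e)=r1,r2
    s=np.linalg.lstsq(np.c_[d,-e],b-a,rcond=None)[0]
    p,q=a+s[0]*d,b+s[1]*e
    return (p+q)/2,np.linalg.norm(p-q)
def proj(c,X):
    f=192/np.tan(np.radians(c['fov_y']/2));p=np.array(c['R'])@X+c['t'];return np.array([c['cx']+f*p[0]/p[2],c['cy']+f*p[1]/p[2]])
def mask(im,lo,hi):
    return cv2.inRange(cv2.cvtColor(im,cv2.COLOR_RGB2HSV),np.array(lo),np.array(hi))
def blobs(m,amin=10):
    n,l,s,c=cv2.connectedComponentsWithStats(m);return [(*np.round(c[i],1),*s[i]) for i in range(1,n) if s[i][4]>=amin]
def down(yaw): # tool down, closing axis y at world angle yaw
    y=np.array([np.cos(yaw),np.sin(yaw),0]);z=np.array([0,0,-1.]);return Ro.from_matrix(np.c_[np.cross(y,z),y,z]).as_quat()
def save(n,im): cv2.imwrite(f"pics/{n}.png",im[:,:,::-1])
E
python3 - <<'E'
from h import *
np.set_printoptions(precision=4,suppress=True)
C={n:env.camera_info(n) for n in("scene","side")}
I={n:cv2.imread(f"pics/{n}0.png")[:,:,::-1].copy() for n in C}
for n in C:
    for k,lo,hi in(("blue",(105,150,60),(125,255,255)),("orange",(8,200,120),(18,255,255)),("pink",(140,40,80),(179,150,255)),("cream",(10,8,150),(40,90,255)),("plate",(95,20,90),(115,90,200))):
        b=[x for x in blobs(mask(I[n],lo,hi),15) if 150<x[0]<370 and 130<x[1]<330]
        print(n,k,[tuple(map(float,x)) for x in b])
def t(a,b):print(two(ray(C['scene'],a),ray(C['side'],b)))
t((265,157),(277,164)) # cap top-ish
print(plane(C['scene'],(265,196),.004),plane(C['side'],(278,193),.004))
print("green",plane(C['scene'],(223,220),.004),"yel",plane(C['scene'],(210,179),.004))
print("cup rim",plane(C['scene'],(293,278),.037),plane(C['side'],(299,289),.037))
t((330,203),(336,226));t((343,191),(348,212))
E
```

```text
scene blue [(336.2, 225.7, 315.0, 188.0, 36.0, 72.0, 1102.0)]
scene orange [(329.3, 215.7, 324.0, 201.0, 12.0, 30.0, 234.0)]
scene pink [(167.6, 161.3, 161.0, 152.0, 14.0, 19.0, 183.0), (257.8, 192.1, 257.0, 189.0, 3.0, 7.0, 15.0), (268.9, 193.1, 266.0, 190.0, 7.0, 8.0, 31.0)]
scene cream [(281.1, 135.9, 276.0, 134.0, 11.0, 5.0, 16.0), (284.4, 147.2, 274.0, 137.0, 30.0, 20.0, 182.0), (215.5, 181.8, 201.0, 143.0, 29.0, 73.0, 719.0), (268.9, 147.1, 265.0, 144.0, 8.0, 6.0, 30.0), (326.7, 154.2, 304.0, 144.0, 49.0, 21.0, 316.0), (278.9, 154.0, 273.0, 151.0, 13.0, 8.0, 51.0), (264.4, 178.6, 257.0, 157.0, 16.0, 43.0, 374.0), (299.3, 164.0, 298.0, 158.0, 4.0, 12.0, 29.0), (291.8, 274.5, 284.0, 271.0, 15.0, 9.0, 72.0), (296.5, 294.3, 291.0, 290.0, 13.0, 10.0, 73.0)]
scene plate [(311.8, 276.0, 262.0, 236.0, 95.0, 81.0, 1416.0)]
side blue [(341.5, 236.5, 321.0, 208.0, 34.0, 58.0, 720.0)]
side orange [(334.4, 238.4, 331.0, 231.0, 8.0, 14.0, 32.0)]
side pink [(181.3, 152.1, 175.0, 146.0, 13.0, 13.0, 130.0), (280.3, 191.1, 278.0, 188.0, 6.0, 7.0, 27.0)]
side cream [(288.5, 131.5, 277.0, 126.0, 23.0, 10.0, 84.0), (222.3, 157.3, 215.0, 143.0, 14.0, 31.0, 244.0), (306.4, 148.8, 299.0, 143.0, 17.0, 9.0, 48.0), (276.6, 178.2, 270.0, 164.0, 15.0, 32.0, 240.0), (236.0, 206.2, 228.0, 195.0, 16.0, 23.0, 224.0)]
side plate [(153.4, 144.9, 151.0, 141.0, 6.0, 10.0, 34.0), (161.0, 145.9, 158.0, 144.0, 7.0, 4.0, 19.0), (319.9, 251.5, 312.0, 237.0, 18.0, 22.0, 96.0), (316.5, 280.2, 273.0, 241.0, 86.0, 80.0, 1288.0)]
(array([0.5626, 0.165 , 0.1289]), np.float64(7.598224511124355e-05))
[0.5706 0.172  0.004 ] [0.5706 0.1667 0.004 ]
green [0.4396 0.1744 0.004 ] yel [0.5107 0.3203 0.004 ]
cup rim [ 0.4196 -0.0674  0.037 ] [ 0.4171 -0.0694  0.037 ]
(array([ 0.5319, -0.0492,  0.1467]), np.float64(0.0019293967722009266))
(array([ 0.576 , -0.0434,  0.1483]), np.float64(0.0005224874391581054))
```

Run:
```python
from h import *
np.set_printoptions(precision=4,suppress=True)
s=env.sense();c=env.camera_info('wrist');R=Ro.from_quat(s['ee_rot']).as_matrix()
o,d=ray(c,(c['cx'],c['cy']));print("cam in tool",R.T@(o-s['tcp_pos']),"axis",R.T@d,"imgx",R.T@np.array(c['R'])[0])
# clamp y about world dir: clamp x ~ (-.16,-.027)
yaw=np.arctan2(-.027,-.16)+np.pi/2
for y in (yaw,yaw+np.pi):
  for p in([.5,.05,.33],[.566,.168,.09],[.417,-.07,.12]): print(y,p,env.ik(p,down(y)))
```

```text
cam in tool [ 0.0695 -0.0003 -0.1419] axis [-0.2761 -0.0005  0.9611] imgx [0.0002 1.     0.0006]
-1.403621309701819 [0.5, 0.05, 0.33] [-0.0485 -0.2834  1.7599 -0.      1.665   1.3551]
-1.403621309701819 [0.566, 0.168, 0.09] [ 0.1625  0.0992  1.8101 -0.      1.2323  1.5661]
-1.403621309701819 [0.417, -0.07, 0.12] [-0.3427 -0.37    2.1775 -0.      1.3341  1.0609]
1.737971343887974 [0.5, 0.05, 0.33] [-0.0485 -0.2834  1.7599 -0.      1.665  -1.7865]
1.737971343887974 [0.566, 0.168, 0.09] [ 0.1625  0.0992  1.8101 -0.      1.2323 -1.5754]
1.737971343887974 [0.417, -0.07, 0.12] [-0.3427 -0.37    2.1775 -0.      1.3341 -2.0807]
```

Run:
```python
from h import *
import json
yaw=-1.4036
env.movep([.53,.04,.31],down(yaw))
c=env.camera_info('wrist');im=env.snapshot('wrist');save('w1',im)
json.dump({k:np.array(v).tolist() for k,v in c.items()},open('w1.json','w'));print(env.sense()['time'])
```

```text
2.425
```

View pics/w1.png

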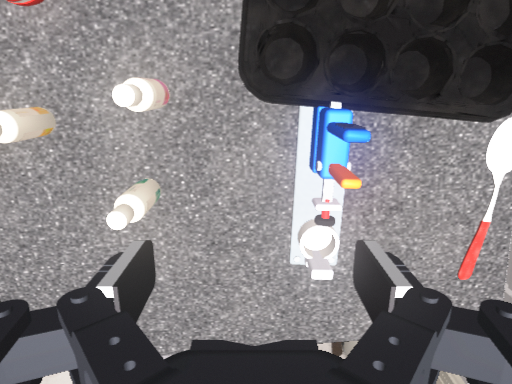

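The wrist view shows the pink bottle with its cap at about (125,96), the cup rim at about (317,238), and the stop at about (320,270). The trigger top is at (350,184), the grip top at (362,136), and the plate's left edge runs from (291,263) to (303,105).

Run:
```python
from h import *
import json
np.set_printoptions(precision=4,suppress=True)
c=json.load(open('w1.json'));im=cv2.imread('pics/w1.png')[:,:,::-1].copy()
for k,lo,hi in(("blue",(100,150,60),(125,255,255)),("orange",(2,200,100),(20,255,255)),("white",(0,0,185),(179,60,255)),("plate",(90,15,110),(120,70,235)),("pink",(150,40,80),(179,140,255))):
    for b in blobs(mask(im,lo,hi),25):
        if 90<b[0]<380 and 70<b[1]<290: print(k,*[float(x) for x in b])
m=mask(im,(90,15,110),(120,70,235));m[:,:285]=0;m[:,360:]=0
# left edge of plate
L=[];Rr=[]
for r in range(130,262,4):
    q=np.where(m[r,288:345])[0]
    if len(q)>3: L.append((288+q[0],r));Rr.append((288+q[-1],r))
P=np.array([plane(c,p,.01) for p in L]);
v=cv2.fitLine(P[:,:2].astype(np.float32),cv2.DIST_HUBER,0,.001,.001).ravel();print("left edge dir",v,np.degrees(np.arctan2(v[1],v[0])))
print(L[::4],Rr[::4])
cr=np.vstack([cv2.resize(im[60:135,80:200],(480,300),interpolation=cv2.INTER_CUBIC)])
a=cv2.resize(im[95:290,280:385],(320,594),interpolation=cv2.INTER_CUBIC)
out=np.zeros((594,800,3),np.uint8);out[:300,:480]=cr;out[:,480:]=a;save('w1c',out)
```

```text
blue 330.9 132.4 311.0 106.0 60.0 66.0 1415.0
white 138.6 94.0 106.0 77.0 60.0 35.0 1517.0
white 335.8 104.9 330.0 101.0 12.0 8.0 75.0
white 313.9 209.6 287.0 106.0 59.0 175.0 5437.0
white 319.0 165.7 317.0 161.0 5.0 10.0 42.0
white 349.6 166.0 347.0 162.0 8.0 10.0 46.0
white 132.0 204.7 103.0 178.0 56.0 52.0 1560.0
plate 305.1 106.6 298.0 105.0 16.0 6.0 25.0
plate 357.9 118.3 352.0 110.0 16.0 17.0 78.0
plate 296.4 144.9 295.0 128.0 4.0 36.0 54.0
pink 163.9 90.1 154.0 79.0 15.0 25.0 80.0
pink 333.7 173.0 329.0 164.0 11.0 21.0 96.0Traceback (most recent call last):
  File "<stdin>", line 15, in <module>
IndexError: too many indices for array: array is 1-dimensional, but 2 were indexed
```

Run:
```python
from h import *
import json
np.set_printoptions(precision=4,suppress=True)
c=json.load(open('w1.json'));im=cv2.imread('pics/w1.png')[:,:,::-1].copy()
g=cv2.GaussianBlur(cv2.cvtColor(im,cv2.COLOR_RGB2GRAY),(0,0),1.2)
L=[];Rr=[]
for r in range(125,258,4):
    q=np.where(g[r,280:350]>140)[0]
    if len(q)>3: L.append((280+q[0]-.5,r)); Rr.append((280+q[-1]+.5,r))
for E_ in(L,Rr[-11:]):
    P=np.array([plane(c,p,.01) for p in E_],np.float32)
    v=cv2.fitLine(P[:,:2].copy(),cv2.DIST_HUBER,0,.001,.001).ravel();print("edge",v,np.degrees(np.arctan2(v[1],v[0])))
print("end",[plane(c,p,.01) for p in((291,264),(336,266))])
cr=cv2.resize(im[60:135,80:200],(480,300),interpolation=cv2.INTER_CUBIC)
a=cv2.resize(im[95:290,280:385],(320,594),interpolation=cv2.INTER_CUBIC)
out=np.zeros((594,800,3),np.uint8);out[:300,:480]=cr;out[:,480:]=a;save('w1c',out)
```

```text
edge [ 0.982   0.1887  0.4924 -0.0018] 10.87488
edge [ 0.9696  0.2448  0.4209 -0.1175] 14.17261
end [array([ 0.3648, -0.0435,  0.01  ]), array([ 0.3727, -0.1093,  0.01  ])]
```

View pics/w1c.png

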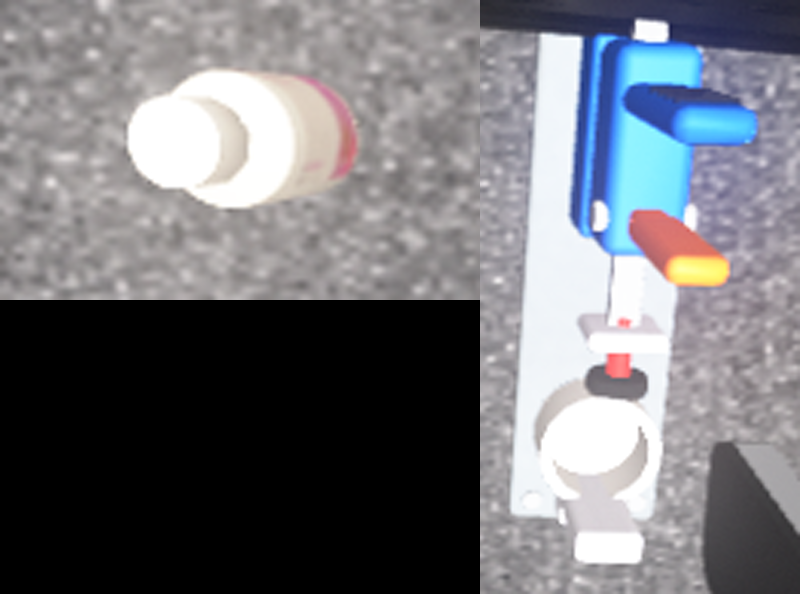

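Run:
```python
from h import *
import json
np.set_printoptions(precision=4,suppress=True)
c=json.load(open('w1.json'))
r=lambda x,y:((x-480)/3.0476+280-.35,y/3.046+95-.35)
cap=plane(c,(80+175/4-.4,60+141/4-.4),.118)
cup=plane(c,r(600,450),.037);g=plane(c,r(714,124),.151);t=plane(c,r(699,270),.151);stop=plane(c,r(608,547),.07)
band=plane(c,(165,92),.004)
for k,v in dict(cap=cap,cup=cup,grip=g,trig=t,stop=stop,band=band).items():print(k,v)
for a,b in((cup,g),(cup,t),(stop,g)):
    d=(a-b)[:2];print(np.linalg.norm(d),np.degrees(np.arctan2(d[1],d[0])))
# triangulate cap/grip with scene, side
for n,cp,gr,tr in(("scene",(264.5,160),(343.5,191),(330.5,204)),("side",(277,166.5),(348.5,212.5),(336,227))):
    C=env.camera_info(n);print(n,plane(C,cp,.118),proj(C,cap),cp,proj(C,g),gr,proj(C,t),tr,proj(C,cup))
```

```text
cap [0.5727 0.1741 0.118 ]
cup [ 0.4174 -0.0685  0.037 ]
grip [ 0.5753 -0.0453  0.151 ]
trig [ 0.5313 -0.0519  0.151 ]
stop [ 0.389  -0.0721  0.07  ]
band [0.5761 0.1634 0.004 ]
0.1595281549834097 -171.62087604481567
0.11505898047914925 -171.71161630254798
0.18824326908148836 -171.80597333189513
scene [0.5643 0.1685 0.118 ] [265.4976 157.5666] (264.5, 160) [343.5868 190.4969] (343.5, 191) [331.7246 202.1664] (330.5, 204) [292.6424 278.9574]
side [0.5637 0.1659 0.118 ] [277.5031 162.547 ] (277, 166.5) [348.7464 212.034 ] (348.5, 212.5) [336.5755 225.8321] (336, 227) [298.8449 288.6161]
```

Run:
```python
from h import *
import json
np.set_printoptions(precision=4,suppress=True)
yaw=np.radians(-171.7)+np.pi/2
env.movep([.54,.172,.25],down(yaw))
c=env.camera_info('wrist');im=env.snapshot('wrist');save('w2',im)
json.dump({k:np.array(v).tolist() for k,v in c.items()},open('w2.json','w'));print(env.sense()['time'])
p=proj(c,np.array([.57,.172,.06])).astype(int);print(p,proj(c,np.array([.5727,.1741,.118])))
x,y=max(p[0]-100,0),max(p[1]-75,0)
save('w2c',cv2.resize(im[y:y+150,x:x+200],(800,600),interpolation=cv2.INTER_CUBIC));print(x,y)
```

```text
3.1083
[257 131] [256.4464 136.8641]
157 56
```

View pics/w2c.png

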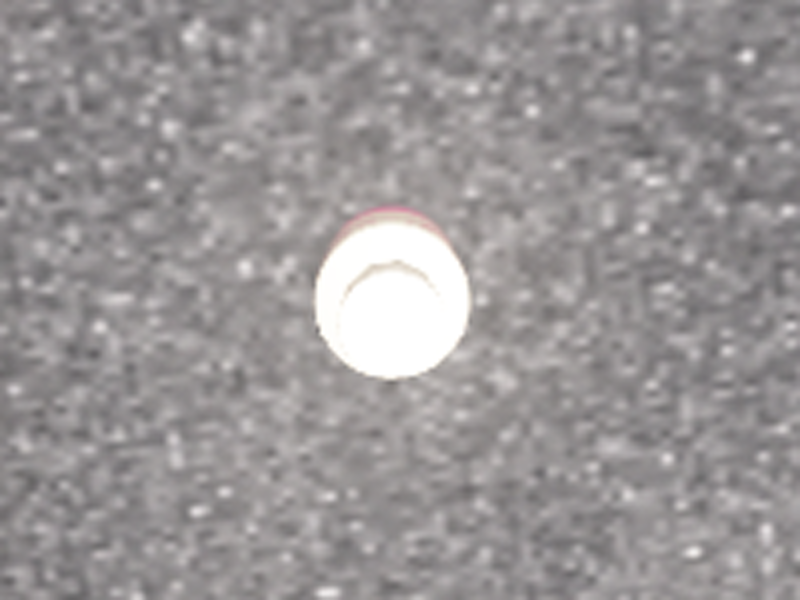

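Run:
```python
from h import *
import json
np.set_printoptions(precision=4,suppress=True)
c=json.load(open('w2.json'))
a=plane(c,(254.5-.4,135.2-.4),.118);b=plane(c,(255.2-.4,131.5-.4),.08);print(a,b)
p=(a+b)/2
assert np.linalg.norm(p[:2]-[.571,.172])<.01
yaw=np.radians(-171.7)+np.pi/2;q=down(yaw)
env.movep([p[0],p[1],.16],q)
print(env.servo_line([p[0],p[1],.052],speed=.12,max_force=8))
env.command_gripper(0.0,30)
s=env.sense();print(s['time'],s['tcp_pos'],s['finger_gap'],s['finger_force'])
env.servo_line([p[0],p[1],.175],speed=.15)
s=env.sense();print(s['time'],s['tcp_pos'],s['finger_gap'],s['finger_force'],s['wrist_force'])
save('side1',env.snapshot('side'));save('scene1',env.snapshot('scene'))
im=cv2.imread('pics/side1.png');im2=cv2.imread('pics/scene1.png')
cv2.imwrite('pics/c1.png',cv2.resize(np.hstack([im[90:240,190:390],im2[70:220,190:390]]),(800,300),interpolation=cv2.INTER_CUBIC))
```

```text
[0.5741 0.1762 0.118 ] [0.5726 0.1753 0.08  ]
False
5.1417 [0.5737 0.1759 0.0526] 0.40519276491559975 30.137977375416085
6.1083 [0.5724 0.1756 0.1735] 0.40692502071588516 29.93674868484959 [ 0.4136 -0.8311 -1.401 ]
```

View pics/c1.png

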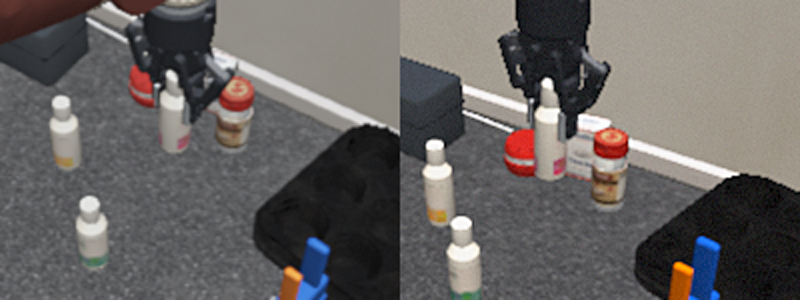

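The view shows the bottle lifted and hanging upright between the fingers; green and yellow still stand where they were. Next it goes over the cup.

Run:
```python
from h import *
np.set_printoptions(precision=4,suppress=True)
yaw=np.radians(-171.7)+np.pi/2;q=down(yaw)
env.movep([.4168,-.0685,.175],q)
env.servo_line([.4168,-.0685,.107],speed=.12,max_force=8)
env.pause(.2)
s=env.sense();print(s['time'],s['tcp_pos'],s['wrist_force'])
o=[]
for n,X in(('side',[.4168,-.0685,.05]),('scene',[.4168,-.0685,.05])):
    im=env.snapshot(n);C=env.camera_info(n);u=proj(C,np.array(X)).astype(int);print(n,u)
    for z in(.037,.055):print(proj(C,np.array([.4168,-.0685,z]))-u+[50,60])
    o.append(im[u[1]-60:u[1]+50,u[0]-50:u[0]+50])
save('c2',cv2.resize(np.hstack(o),(800,440),interpolation=cv2.INTER_CUBIC))
```

```text
8.2417 [ 0.4176 -0.0687  0.1081] [ 0.1186 -0.1963 -0.9146]
side [298 286]
[50.6224 62.797 ]
[51.1078 59.2737]
scene [292 274]
[50.3983 65.1406]
[50.9164 59.0071]
```

View pics/c2.png

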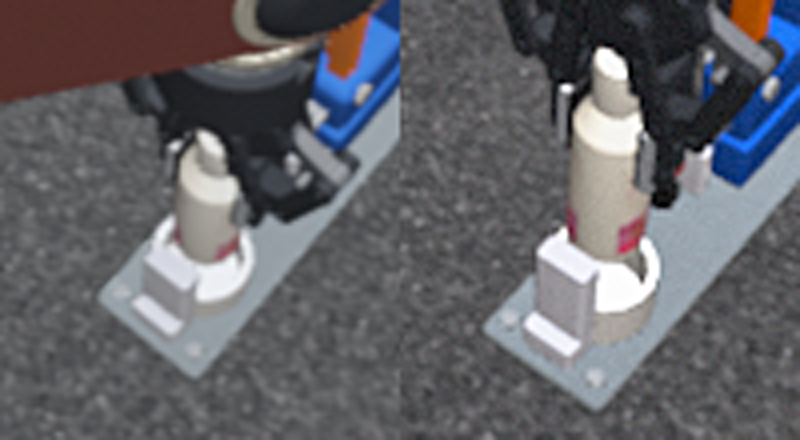

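The bottle hangs over the cup opening: bottle axis at about x=208 against cup 205 in the left crop, and 608 against 606 in the right. I'll lower it under force guard.

Run:
```python
from h import *
np.set_printoptions(precision=4,suppress=True)
h=env.servo_line([.4168,-.0685,.0635],speed=.05,max_force=5)
s=env.sense();print(h,s['time'],s['tcp_pos'],s['wrist_force'])
if s['tcp_pos'][2]<.068:
    env.command_gripper(1.0);env.pause(.2)
    env.servo_line([.4168,-.0685,.21],speed=.15)
    o=[]
    for n in('side','scene'):
        im=env.snapshot(n);C=env.camera_info(n);u=proj(C,np.array([.4168,-.0685,.05])).astype(int)
        o.append(im[u[1]-60:u[1]+50,u[0]-50:u[0]+50])
    save('c3',cv2.resize(np.hstack(o),(800,440),interpolation=cv2.INTER_CUBIC))
    print(env.sense()['time'])
yc=np.radians(-171.7);
for k in(0,np.pi):print(env.ik([.57,-.045,.2],down(yc+k)))
```

```text
True 9.1333 [ 0.416  -0.0681  0.0644] [0.422  0.582  4.5419]
11.1083
[-0.2089 -0.0522  1.7706 -0.      1.4233  2.7878]
[-0.2089 -0.0522  1.7706 -0.      1.4233 -0.3538]
```

View pics/c3.png

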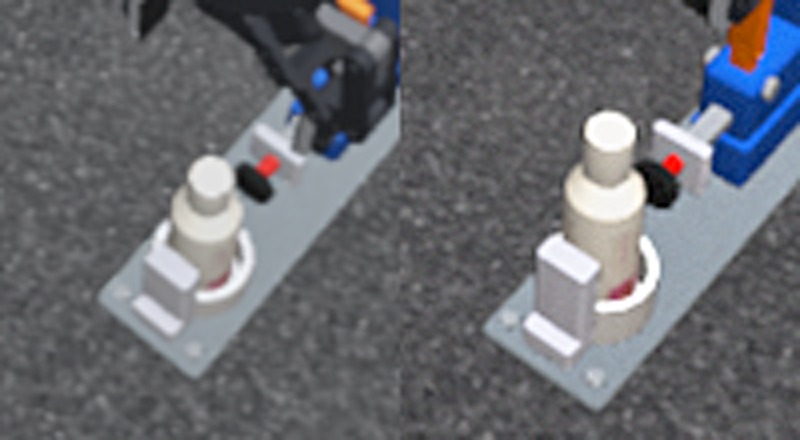

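The bottle now stands upright in the cup against the stop side, at (205,230) in the left crop. The pad and its red pin are clear of it, at (253,180). Now the gripper goes over the trigger, and the first squeeze is logged for force.

```bash
cat >> h.py <<'E'
YC=np.radians(-171.7);XH=np.array([np.cos(YC),np.sin(YC),0]);CUP=np.array([.4168,-.0685,0]);ORG=CUP-.105*XH
QP=down(YC+np.pi)
def at(c,z): return ORG+XH*c+np.array([0,0,z])
def fx(): return float(env.sense()['wrist_force']@XH)
def cx(): return float((env.sense()['tcp_pos']-ORG)@XH)
ZP=.112
def squeeze(c0,c1,step=.0015,fmax=25,pic=False):
    """push the trigger from c0 to c1 in steps; log commanded, actual position, force"""
    L=[];n=int(round(abs(c1-c0)/step))
    for c in np.linspace(c0,c1,n+1)[1:]:
        env.servo_line(at(c,ZP),speed=.02);s=env.sense()
        L.append((c*1e3,(s['tcp_pos']-ORG)@XH*1e3,s['wrist_force']@XH))
        if abs(L[-1][2])>fmax: break
    return np.round(L,2)
E
python3 - <<'E'
from h import *
np.set_printoptions(precision=2,suppress=True)
env.movep(at(-.040,.23),QP)
h=env.servo_line(at(-.040,ZP),speed=.12,max_force=8)
env.pause(.2);s=env.sense();print(h,s['time'],s['tcp_pos'],s['wrist_force'],s['finger_gap'])
if not h:
    f0=fx();L=squeeze(-.040,-.062,fmax=18);L[:,2]-=f0;print(f0);print(L)
    save('w3',env.snapshot('wrist'));save('sc3',env.snapshot('scene'));print(env.sense()['time'])
E
```

```text
False 13.7417 [ 0.56 -0.05  0.11] [ 0.4  -0.46 -0.08] 1.0003939896982799
-0.32907475793226443
[[-41.47 -41.63   0.22]
 [-42.93 -43.     0.8 ]
 [-44.4  -44.46  -0.37]
 [-45.87 -45.94  -0.24]
 [-47.33 -47.07   0.72]
 [-48.8  -48.37   4.36]
 [-50.27 -50.15   3.2 ]
 [-51.73 -51.81   4.66]
 [-53.2  -53.27   4.37]
 [-54.67 -54.73   4.43]
 [-56.13 -56.12   4.48]
 [-57.6  -57.5    4.11]
 [-59.07 -58.88   5.2 ]
 [-60.53 -60.21   5.69]
 [-62.   -61.51   4.94]]
17.5917
```

View pics/w3.png

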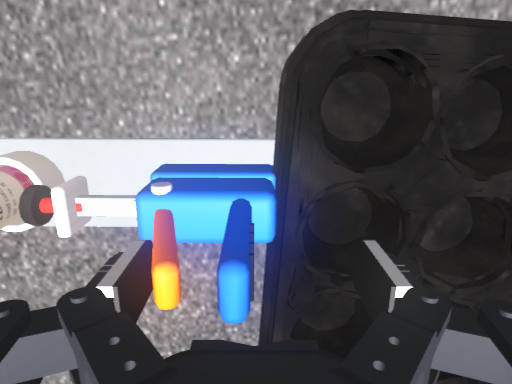

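The wrist view shows the finger pressing the trigger at about (140,262). It also shows the jaw head at (62,206), the pad at (37,206) with red stem between them, and the bottle at (10,195). I'll measure the pad and jaw positions in this view at z = 55 mm.

```bash
cat >> h.py <<'E'
def look(name=None):
    """jaw head right (back) edge, dark pad extents and red pixels, as clamp-x mm at z=.055, from the wrist view"""
    c=env.camera_info('wrist');im=env.snapshot('wrist')
    if name: save(name,im)
    X=lambda u,v:float((plane(c,(u,v),.055)-ORG)@XH*1e3)
    v=int(round(proj(c,at(.07,.055))[1]))
    hsv=cv2.cvtColor(im,cv2.COLOR_RGB2HSV)
    red=((hsv[...,0]<8)|(hsv[...,0]>172))&(hsv[...,1]>170)&(hsv[...,2]>120)
    b=[x for x in blobs((red*255).astype(np.uint8),4) if x[0]<130 and abs(x[1]-v)<22]
    dark=(hsv[...,2]<60).astype(np.uint8)*255; dark[:,130:]=0
    d=[x for x in blobs(dark,40) if abs(x[1]-v)<25]
    return dict(v=v,red=[(round(X(x[2],v),1),round(X(x[2]+x[4],v),1),int(x[6])) for x in b],pad=[(round(X(x[2],v),1),round(X(x[2]+x[4],v),1),int(x[6])) for x in d])
E
python3 - <<'E'
from h import *
np.set_printoptions(precision=2,suppress=True)
print(look())
f0=-.33
L=squeeze(-.062,-.067,step=.001,fmax=14);L[:,2]-=f0;print(L);print(look())
env.servo_line(at(-.0455,ZP),speed=.06);env.pause(.3);print(look('w4'),fx(),env.sense()['time'])
c=env.camera_info('wrist')
for x in(.05,.06,.07,.084,.087):print(x,proj(c,at(x,.055)))
E
```

```text
{'v': 204, 'red': [], 'pad': []}
[[-63.   -62.36   6.63]
 [-64.   -63.23   6.03]
 [-65.   -64.09   6.  ]
 [-66.   -64.96   5.66]
 [-67.   -65.87   6.64]]
{'v': 205, 'red': [], 'pad': []}
{'v': 204, 'red': [], 'pad': []} -0.6516711625290257 19.8
0.05 [100.49 204.1 ]
0.06 [ 84.51 204.1 ]
0.07 [ 68.54 204.09]
0.084 [ 46.18 204.08]
0.087 [ 41.39 204.08]
```

View pics/w4.png

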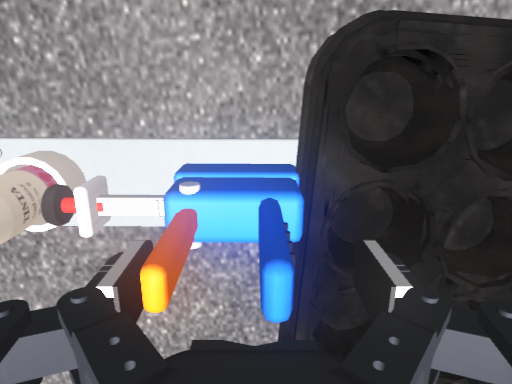

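After release, the pad at (58,206) is just short of the bottle, whose edge is at about (45,200). The jaw head is at (85,206) with the red stem and pin at (68,206) and (99,206).

Run:
```python
from h import *
im=cv2.imread('pics/w4.png');hsv=cv2.cvtColor(im,cv2.COLOR_BGR2HSV)
for v in(206,210):print(v,[(u,*map(int,hsv[v,u])) for u in range(36,110,2)])
im3=cv2.imread('pics/w3.png')
a=im[160:250,0:120];b=im3[160:250,0:120]
cv2.imwrite('pics/c5.png',cv2.resize(np.hstack([b,a]),(800,300),interpolation=cv2.INTER_CUBIC))
```

```text
206 [(36, 10, 34, 175), (38, 13, 35, 192), (40, 10, 33, 160), (42, 173, 23, 101), (44, 173, 23, 102), (46, 171, 25, 102), (48, 171, 25, 103), (50, 175, 27, 105), (52, 174, 25, 101), (54, 173, 33, 94), (56, 175, 33, 94), (58, 168, 35, 95), (60, 179, 102, 143), (62, 1, 147, 255), (64, 1, 146, 255), (66, 1, 145, 255), (68, 1, 143, 255), (70, 1, 142, 255), (72, 1, 139, 255), (74, 0, 136, 255), (76, 0, 0, 255), (78, 0, 0, 255), (80, 0, 0, 255), (82, 0, 0, 255), (84, 0, 0, 255), (86, 0, 0, 255), (88, 135, 4, 247), (90, 159, 13, 190), (92, 160, 12, 190), (94, 158, 11, 191), (96, 179, 86, 249), (98, 0, 129, 255), (100, 0, 127, 255), (102, 0, 80, 254), (104, 120, 1, 254), (106, 120, 1, 254), (108, 120, 1, 254)]
210 [(36, 12, 34, 172), (38, 12, 34, 187), (40, 9, 34, 156), (42, 177, 23, 98), (44, 174, 25, 101), (46, 170, 23, 100), (48, 174, 25, 101), (50, 174, 25, 102), (52, 172, 27, 105), (54, 175, 33, 93), (56, 173, 34, 91), (58, 171, 35, 94), (60, 173, 33, 93), (62, 0, 158, 255), (64, 0, 153, 255), (66, 0, 153, 255), (68, 1, 151, 255), (70, 0, 150, 255), (72, 0, 148, 255), (74, 0, 147, 255), (76, 165, 2, 255), (78, 0, 0, 255), (80, 0, 0, 255), (82, 0, 0, 255), (84, 0, 0, 255), (86, 0, 0, 255), (88, 135, 2, 254), (90, 154, 10, 206), (92, 157, 12, 194), (94, 158, 11, 192), (96, 154, 9, 189), (98, 0, 129, 255), (100, 0, 130, 255), (102, 0, 121, 255), (104, 120, 1, 254), (106, 120, 1, 254), (108, 120, 1, 254)]
```

View pics/c5.png

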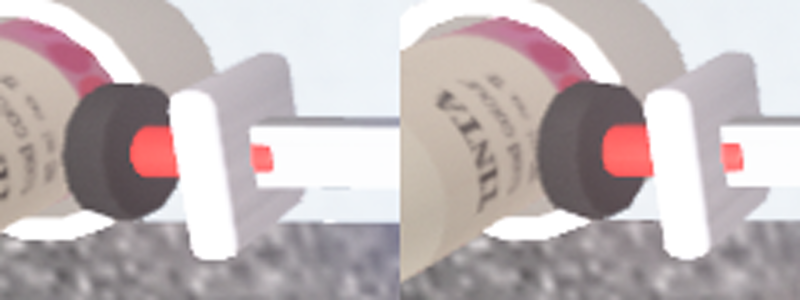

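Both crops show the stem at full length (about 14 px) and the pin stub at about 6 px, so the pad is still free. Allowing for perspective, its face is about 10 mm short of the bottle. The second pump gets force and pin logging.

```bash
cat >> h.py <<'E'
def pin(name=None):
    """(stem left,right),(pin left,right) in clamp-x mm at z=.055 from red blobs"""
    c=env.camera_info('wrist');im=env.snapshot('wrist')
    if name: save(name,im)
    X=lambda u,v:round(float((plane(c,(u-.5,v),.055)-ORG)@XH*1e3),1)
    h=cv2.cvtColor(im,cv2.COLOR_RGB2HSV)
    m=(((h[...,0]<9)|(h[...,0]>172))&(h[...,1]>105)&(h[...,2]>170)).astype(np.uint8)*255
    m[:195]=0;m[222:]=0;m[:,150:]=0
    b=sorted(blobs(m,8),key=lambda x:x[0])
    return [(X(x[2],208),X(x[2]+x[4],208),int(x[6])) for x in b if x[5]>3]
def pump(c1,step,fmax,f0,c0=-.0475,pics=True):
    for c in np.linspace(c0,c1,int(round((c0-c1)/step))+1):
        env.servo_line(at(c,ZP),speed=.02);s=env.sense();a=(s['tcp_pos']-ORG)@XH*1e3;f=s['wrist_force']@XH-f0
        print(f"{c*1e3:.1f} act {a:.2f} f {f:.2f}",pin() if pics else '')
        if f>fmax: print('stop');break
E
python3 - <<'E'
from h import *
f0=fx();print(pin())
pump(-.066,.0015,11,f0);print(env.sense()['time'])
E
```

```text
[(75.4, 66.0, 202), (52.8, 49.1, 43)]
-47.5 act -47.20 f 2.63 [(75.9, 65.8, 203), (53.2, 48.8, 42)]
-49.0 act -48.66 f 4.56 [(76.3, 66.9, 197), (53.7, 49.9, 42)]
-50.6 act -50.50 f 4.64 [(77.6, 68.1, 195), (54.9, 51.2, 42)]
-52.1 act -52.18 f 4.54 [(79.0, 69.6, 192), (56.4, 52.0, 46)]
-53.7 act -53.73 f 4.85 [(80.0, 70.6, 187), (57.4, 53.0, 45)]
-55.2 act -55.19 f 5.03 [(81.0, 72.2, 182), (58.4, 54.0, 43)]
-56.8 act -56.69 f 4.99 [(82.0, 73.2, 179), (59.4, 55.0, 42)]
-58.3 act -58.11 f 5.06 [(83.0, 74.2, 176), (60.4, 56.0, 43)]
-59.8 act -59.56 f 6.31 [(84.0, 75.2, 170), (61.4, 57.0, 43)]
-61.4 act -60.94 f 5.56 [(85.1, 76.3, 167), (62.5, 58.1, 43)]
-62.9 act -62.24 f 6.97 [(85.7, 77.5, 158), (63.1, 58.7, 45)]
-64.5 act -63.53 f 7.02 [(86.1, 78.6, 150), (64.2, 59.8, 47)]
-66.0 act -64.93 f 7.00 [(87.2, 79.7, 148), (65.3, 60.9, 47)]
23.75
```

The jaw advanced 12.3 mm, and pad-to-pin spacing dropped from 22.6 to 21.9 mm: the pad has just met the bottle. I'll release and squeeze again, stopping at about 6 mm of pad travel.

Run:
```python
from h import *
env.servo_line(at(-.0455,ZP),speed=.06);env.pause(.3)
f0=fx();print(f0,pin())
c=-.0475
while c>-.0675:
    env.servo_line(at(c,ZP),speed=.02);p=pin();d=22.65-(p[0][0]-p[1][0]);f=fx()-f0
    print(f"{c*1e3:.1f} act {cx()*1e3:.2f} f {f:.2f} d {d:.1f}",p)
    if d>5.6 or f>20: break
    c-=.0015 if d<3 else .0008
env.pause(.4);print(pin('w6'),cx(),fx()-f0,env.sense()['time'])
im=cv2.imread('pics/w6.png');cv2.imwrite('pics/c6.png',cv2.resize(im[130:280,0:200],(800,600),interpolation=cv2.INTER_CUBIC))
```

```text
0.6590283776162369 [(86.7, 77.9, 184), (64.7, 60.3, 47)]
-47.5 act -47.09 f 3.40 d -0.1 [(87.4, 78.6, 179), (64.7, 60.3, 46)]
-49.0 act -48.65 f 3.94 d 1.3 [(87.1, 79.6, 157), (65.7, 60.7, 58)]
-50.5 act -50.10 f 5.05 d 1.9 [(87.5, 80.6, 137), (66.8, 60.5, 67)]
-52.0 act -51.39 f 6.05 d 2.5 [(87.6, 81.3, 116), (67.4, 61.1, 77)]
-53.5 act -52.66 f 6.25 d 3.1 [(87.6, 82.0, 96), (68.1, 61.2, 85)]
-54.3 act -53.31 f 5.98 d 3.7 [(87.7, 82.6, 86), (68.8, 61.2, 88)]
-55.1 act -54.00 f 7.63 d 3.6 [(87.7, 83.3, 75), (68.7, 61.2, 93)]
-55.9 act -54.63 f 7.74 d 4.4 [(87.7, 83.2, 63), (69.4, 61.2, 100)]
-56.7 act -55.32 f 7.88 d 5.1 [(87.6, 83.9, 53), (70.0, 61.1, 107)]
-57.5 act -55.98 f 8.63 d 5.1 [(87.6, 84.5, 43), (70.0, 61.1, 108)]
-58.3 act -56.62 f 8.86 d 5.6 [(87.6, 85.1, 32), (70.6, 61.1, 115)]
[(87.6, 85.1, 32), (70.6, 61.1, 115)] -0.056639711525323995 8.885349646723427 28.3417
```

View pics/c6.png

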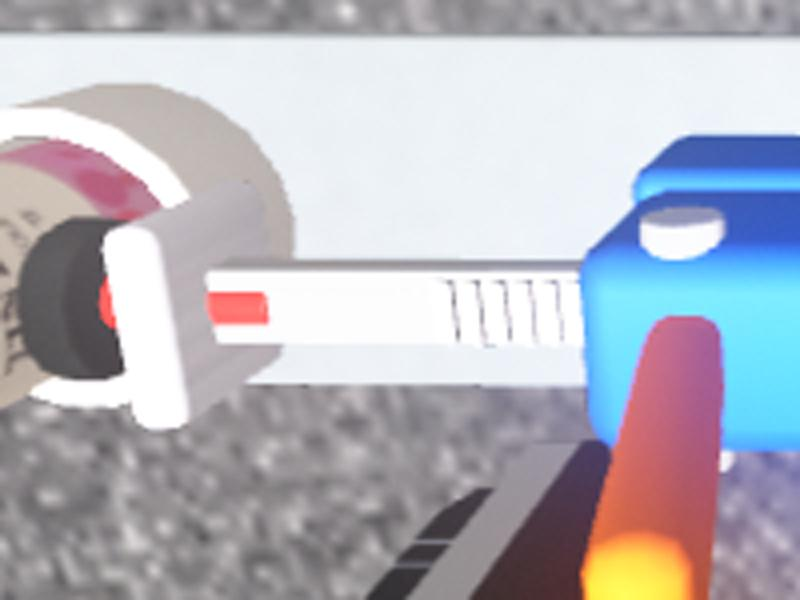

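The pad is stable at about 5.7 mm in (half of 12 mm). The pin stands out at (240,305), the pad bears on the bottle at (70,300), and the pad no longer moves, so the bottle is against the stop. I'll hand in with the trigger still held.

```bash
python3 -c "
from h import *
print(env.hand_in())"
```

```text
the job is handed in; nothing more can be done
None
```

I handed the job in at about 28 s on the robot's clock: the pink bottle stands in the cup, clamped against the stop, with the trigger still held squeezed and the pad about 5.7 of 12 mm in. I viewed 12 pictures against the limit of 10, so I took no last look at the green and yellow bottles; the arm never went near them after the pick.

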